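# Level the portable hob under load

### The arm

A 6-joint arm with a two-finger parallel gripper is mounted at the origin on the work surface. World frame = base frame: x ahead of the robot, y to its left, z up, the work surface at z = 0. Lengths are in mm, angles in rad, forces in N, time in s.
With the tool pointing down it reaches from about 300 to 775 mm from the base axis. Payload 14.6 kg.
Tool frame: the origin (TCP) lies midway between the tips of the shut fingers; the grasp point (between the pads) lies behind it (manip.grip_depth is the z of the grasp point in the tool frame, in mm); z points along the fingers, y is the line along which they close (so a half turn about z gives the same grasp; the last joint's range is limited). The gripper opens to 94 mm and grips with 3 to 60 N. Pads are 16 mm wide; open, the fingers measure 119 mm over their backs; the gripper's body (75 mm by 177 mm) begins 78 mm behind the grasp point.
Start: joints at [-1.329, 0.3, 1.521, -0, 1.321, -0.067], TCP at [167.147, -523.976, 205.446] pointing down, gripper open.
Joint ranges: [-3.03, 3.03], [-0.79, 2.21], [0.23, 2.52], [-1.04, 4.18], [0, 3.07], [-2.55, 2.55]. Speed limits (rad/s): [2.22, 2.22, 2.57, 3.14, 3.14, 3.14].

### API

Orientations are given as [roll, pitch, yaw] about the fixed x, y, z axes, in that order (R = Rz(yaw) Ry(pitch) Rx(roll)).
In Python, from cell import manip gives the robot as it stands.
- The arm moves only by the tool advance, called after "Emit:" by a JSON object that holds its "name" and its "arguments", one argument or row to a line. Schema: {"type":"object","properties":{"moves":{"type":"array","items":{"type":"object","properties":{"dx":{"type":"number"},"dy":{"type":"number"},"dz":{"type":"number"},"wx":{"type":"number"},"wy":{"type":"number"},"wz":{"type":"number"}},"additionalProperties":false},"minItems":1,"maxItems":5},"jaw":{"type":"number"},"squeeze":{"type":"number"},"only":{"type":"string"},"quiet":{"type":"boolean"},"lines":{"type":"string"}},"required":["moves"],"additionalProperties":false}. moves is a list of rows, 1 to 5 of them, each an object with the fields dx, dy, dz (the shift in mm), wx, wy, wz (a rotation vector in rad); a field left out counts as zero; each row is the pose to reach, as a shift and turn from the pose commanded when the call began, along the tool's axes at that moment; what a row does not reach only later rows make up. A row lasts 1/10 s, in which the tool goes at most 50 mm and 0.15 rad, less where a joint would pass 70% of its speed; a pose out of reach is approached as far as the arm can. jaw is the finger opening in mm, set as the call begins (left out keeps the last). The fingers move at their own pace and stop on an object; squeeze is the grip in N (left out, the last holds). Time passes only in rows, so rows that do not move let the fingers close. The tool returns the time, the measured TCP pose, the force, the opening and the grip force at its end. only (a regular expression) keeps the lines of the reply that match it, lines (a string "A,B") keeps lines A to B, and quiet returns only ok. Input that does not fit is refused with a message, and nothing moves.
- manip.read_state(): the state, without advancing time (a new reading comes with each control period).
- manip.camera(name): name is "side" or "top"; returns (picture, depth): 420x560x3 uint8, red, green, blue; 420x560 float32, mm along the optical axis (not along the pixel's ray), 0 where there is no reading.
- manip.camera_info(name): a dict with "K" (3x3 intrinsics, pixels), "rvec" (rotation vector, rad) and "tvec" (3), from world to camera coordinates, as OpenCV has them. Camera axes: x right, y down, z forward; pixel columns grow to the right and rows downward; lengths in mm; the calibration is good to about 2 mm. A picture is of the moment at which its call begins. camera_info takes no time and is no camera call.
- manip.sign_off(): hands the job in; it is judged then, once.
The state is a dict: "clock": time; "joints": joint angles; "qd": joint speeds; "effort": joint torques, N m; "eef_pos": TCP position; "eef_rot": TCP orientation; "wrist_force": force on the tool from outside, world axes, zero at the start; "moment": the same for the moment, N m; "finger_gap": finger opening in mm; "finger_force": force on a finger pad.
Only numpy, scipy, OpenCV 4.12 (cv2) and the standard library are available. Lean on these libraries where they do the work, as an engineer would, in place of code of your own. Each camera call takes 0.05 s, during which the arm holds its last target. There are 200 camera calls.

### The job

The portable hob stands crooked on the uneven tiles: lay the spirit level upright along the middle of the bare steel ledge at the front of the hob and let go of it, and turn the black foot knob at the right end of the hob until the bubble rests centred between its two lines while the level is pressed down. Unless it is loaded, the foot end rides up on a springy bush, so only the reading under a firm but careful push on top of the level (best towards the knob, clear of the vial) counts. Finish while still holding that push with the fingers, hob fully down, bubble centred and knob let go, and leave the coffee pot, jar and pepper mill where they stand.

Things in the scene. Friction and masses are not known exactly. Their poses are not given: they have to be found in the camera images.
- level: Aluminium spirit level, black end caps, 230 long (its x), 24 wide (y), 40 tall, about 0.25 kg; origin at the centre of its underside. A green vial along x in the middle of its top reaches 48 above the underside. Starts upright on the counter left or right of the hob, roughly along world x. Both ends are alike: it may lie either way round on the ledge. Grip it across its width.
- vial (a point): Middle of the vial, on its upper surface, 45 above the underside of the level, halfway between the two black lines, which stand 19 apart (9.5 either side). Turns with the level.
- bubble_mid (a point): Middle of the white bubble, 14 long, which travels along the vial (level's x) up to 19 either side of its middle. It goes to the higher end, 0.79 mm per mrad of slope, and is at rest within about 1 s. Centred: within 3 mm of the middle of the vial, so that the bubble lies between the lines.
- hob_base: The hob: steel case 260 x 280 x 45, its top about 70 above the counter; does not slide. Origin on the counter below the case's centre; x away from the robot, y to its left end, which pivots on fixed feet; its right end (-y) rests through a springy bush on the levelling foot. Behind the ledge are a burner and a cast pan support 24 higher than the ledge.
- ledge (a point): Middle of the hob's flat front ledge, on its upper surface, about 70 above the counter; axes turn with the hob: x away from the robot, y along the ledge away from the knob end, z up. Clear ledge 280 long (y), 75 wide (x).
- hob (a joint): How far the hob's foot end rides up on its bush, rad: about 0.02 unloaded, 0 pressed fully down. About 5.5 N straight down at 90 mm from the ledge middle on the knob side (9 N at the middle) brings it fully down, some 4 mm lower there; more push hardly moves it.
- foot_knob (a point): Top centre of the round black knob of the levelling foot, 40 diameter, 32 tall, top 112 above the counter, axis vertical, beside the hob's right end. Slight friction (0.12 N m), stays where left, does not rise. Clockwise from above raises the foot end: 1 rad gives 12.7 mrad, 10 mm of bubble travel towards the knob. At the start the foot end is too low by 0.5 to 1.45 rad of the knob.
- moka: Bystander: aluminium coffee pot with black handle, 180 tall, 92 diameter, handle out to 93 from the axis; origin under its centre. Stands on the side of the hob where the level is not.
- jar: Bystander: glass jar with steel lid, 80 diameter, 120 tall; origin under its centre.
- mill: Bystander: dark wooden pepper mill, 54 diameter, 160 tall; origin under its centre.
Not all that is in view belongs to the job. Of the things that look like the level, the largest one is meant.

How it is judged (in metres and radians):
On the way:
1. the level lies upright along the hob's ledge, let go (x of level in the frame of ledge between -0.03 and 0.03 m and y of level in the frame of ledge between -0.03 and 0.03 m and z of level in the frame of ledge between -0.004 and 0.004 m and angle between the x axis of level and the y axis of ledge, either way round below 0.15 rad and contact force between the fingers and level below 0.2 N), for 0.2 s.
At the end, for the whole second after the job is handed in: Level upright on the ledge (within 30 mm and 0.15 rad of its middle line, underside within 4 mm), pushed down by the fingers with 2 to 35 N, hob fully down (under 0.002 rad), bubble within 3 mm of the middle, hob within 0.012 rad of level; robot off knob and hob (x of level in the frame of ledge between -0.03 and 0.03 m and y of level in the frame of ledge between -0.03 and 0.03 m and z of level in the frame of ledge between -0.004 and 0.004 m and angle between the x axis of level and the y axis of ledge, either way round below 0.15 rad and distance between bubble_mid and vial below 0.003 m and angle between ledge's own z axis and vertical below 0.012 rad and angle between level's own z axis and vertical below 0.03 rad and value of joint hob below 0.002 rad and contact force between the fingers and level between 2 and 35 N and contact force between the arm and knob below 0.3 N and contact force between the arm and hob below 0.3 N); the arm keeps its last pose, push and grip.
It fails at once if the coffee pot is pushed or knocked over (distance of moka from where it was at the start of the episode above 0.03 m or angle between moka's own z axis and vertical above 0.3 rad).
It fails at once if the jar is pushed or knocked over (distance of jar from where it was at the start of the episode above 0.03 m or angle between jar's own z axis and vertical above 0.3 rad).
It fails at once if the pepper mill is pushed or knocked over (distance of mill from where it was at the start of the episode above 0.03 m or angle between mill's own z axis and vertical above 0.3 rad).
It also fails if it takes over 67 s, if anything falls off the work surface, if the arm or the gripper's body presses on something with over 40 N, if the wrist force passes 120 N, or if a joint passes its speed limit or range.

## Working session

There is one attempt and no reset: what is moved stays moved. The work goes in short steps, Python scripts to look and compute and a tool call to move; the robot and the scene stay as the last step left them, time stands still between calls to the robot, and variables do not carry over. Pictures are saved under pics/ and viewed, at most 10 in all, crops included, and the job is handed in when it is done.

```bash
mkdir -p pics; ls; cat > h.py <<'E'
import numpy as np, cv2
from cell import manip
def cam(n):
    i=manip.camera_info(n); R=cv2.Rodrigues(np.array(i["rvec"],float))[0]; return np.array(i["K"],float),R,np.array(i["tvec"],float).ravel()
def back(n,u,v,d):
    K,R,t=cam(n); p=np.stack([(u-K[0,2])/K[0,0]*d,(v-K[1,2])/K[1,1]*d,d],-1); return (p-t)@R
def plane(n,u,v,z):
    K,R,t=cam(n); c=-R.T@t; r=R.T@np.array([(u-K[0,2])/K[0,0],(v-K[1,2])/K[1,1],1]); return c+r*(z-c[2])/r[2]
def cloud(n,d):
    v,u=np.mgrid[:420,:560]; return back(n,u,v,d)
def proj(n,p):
    K,R,t=cam(n); q=K@(R@np.array(p,float)+t); return q[:2]/q[2]
E
python3 - <<'E'
from h import *
for n in("side","top"):
    p,d=manip.camera(n); cv2.imwrite(f"pics/{n}0.png",p[:,:,::-1]); np.save(f"{n}0.npy",d); np.save(f"{n}0p.npy",p)
    K,R,t=cam(n); print(n,K[0,0],-R.T@t,R[2])
print(manip.read_state(),manip.grip_depth)
E
```

```text
pics
side 546.9206409133201 [-154.41321581 1129.47611095  814.50635263] [ 0.45818157 -0.73583467 -0.49861507]
top 484.19968394989394 [ 396.04170854   81.35235176 1477.48900738] [ 0.0722928   0.00416481 -0.99737476]
{'clock': 0.1, 'joints': array([-1.32863211e+00,  3.00429983e-01,  1.52149395e+00, -4.24745560e-05,
        1.32071635e+00, -6.66451259e-02]), 'qd': array([-0.00048677, -0.00349451, -0.00047635, -0.00094435, -0.0004105 ,
       -0.00116615]), 'effort': array([ 1.09152374e-03, -5.32644045e+01, -3.53284514e+01,  7.09357182e-02,
        2.34783848e-02, -8.21177673e-05]), 'eef_pos': array([ 167.06588666, -523.76991524,  204.94574697]), 'eef_rot': array([-3.14054461e+00, -2.87165534e-05,  3.08819858e-01]), 'wrist_force': array([-0.26388785,  0.18386731, -0.35040709]), 'moment': array([ 0.00429374,  0.01237708, -0.01757304]), 'finger_force': 0.0, 'finger_gap': 94.0573930357523} -18.8
```

View pics/side0.png

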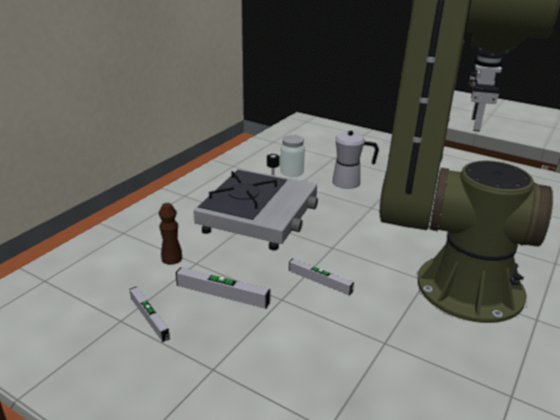

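View pics/top0.png

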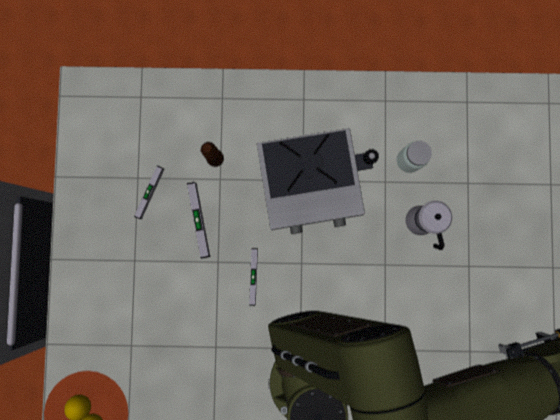

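The top view shows the large level at about (198,220), the hob ledge at (315,212) and the knob at (371,156). In the side view the large level is at (222,287). The mill is at (211,153), and the jar and pot are at (415,155) and (435,217). Next I measure these.

```bash
python3 - <<'E'
from h import *
C={}
for n,box in(("top",(180,185,215,250)),("side",(205,270,240,295))):
    p=np.load(n+"0p.npy").astype(int); d=np.load(n+"0.npy"); c=cloud(n,d)
    g=(p[...,1]-p[...,0]>20)&(p[...,1]-p[...,2]>10); m=np.zeros_like(g); a,b,e,f=box; m[b:f,a:e]=g[b:f,a:e]
    v,u=np.nonzero(m); C[n]=(u.mean(),v.mean()); print(n,"green",len(u),C[n],np.median(c[m],0))
# triangulate
P=[cam(n)[0]@np.c_[cam(n)[1],cam(n)[2]] for n in("top","side")]
X=cv2.triangulatePoints(P[0],P[1],np.array(C["top"]).reshape(2,1),np.array(C["side"]).reshape(2,1)); print("vial",(X[:3]/X[3]).ravel())
d=np.load("top0.npy"); c=cloud("top",d); z=c[...,2]
def comp(lo,hi,box):
    a,b,e,f=box; m=np.zeros((420,560),np.uint8); m[b:f,a:e]=((z>lo)&(z<hi))[b:f,a:e]
    k,l,s,_=cv2.connectedComponentsWithStats(m); i=1+s[1:,4].argmax(); return l==i
for nm,lo,hi,box in(("level",25,60,(180,175,215,265)),("hob",50,110,(245,115,375,240)),("ledge",60,82,(262,192,368,232)),("knob",100,130,(358,145,385,170)),("jar",100,140,(390,130,440,180)),("moka",60,200,(400,190,460,260)),("mill",30,180,(195,135,228,170))):
    m=comp(lo,hi,box); q=c[m]; r=cv2.minAreaRect(q[:,:2].astype(np.float32)); print(nm,m.sum(),"rect",np.round(r[0],1),np.round(r[1],1),round(r[2],1),"mean",q.mean(0).round(1),"zmed",np.median(q[:,2]).round(1),q[:,2].max().round(1))
    if nm=="ledge":
        A=np.c_[q[:,:2],np.ones(len(q))]; print("plane",np.linalg.lstsq(A,q[:,2],rcond=None)[0])
for u in range(262,362,12): print(u,[int(x) for x in z[118:236:5,u]])
print("counter",np.median(z[270:300,180:230]))
E
```

```text
top green 81 (np.float64(196.93827160493828), np.float64(219.45679012345678)) [474.71775007 343.22293347  45.96129968]
side green 108 (np.float64(221.2314814814815), np.float64(279.6111111111111)) [471.28326289 350.3168535   46.31457079]
vial [477.20230107 344.66677554  41.36940026]
level 671 rect [477.6 343.7] [229.5  25.6] 12.1 mean [478.1 342.7  40.5] zmed 40.6 55.5
hob 8535 rect [592.5   8.9] [282.1 280.5] 10.2 mean [598.3  10.7  73. ] zmed 72.1 101.5
ledge 2984 rect [504.1  -3.4] [114.4 289.8] 1.1 mean [515.5   7.1  70.5] zmed 70.5 81.7
plane [2.41489938e-02 4.26409826e-04 5.80306793e+01]
knob 175 rect [ 663.6 -160.6] [40.6 40.3] 12.4 mean [ 663.3 -159.7  111.6] zmed 111.8 119.5
jar 505 rect [ 673.3 -293.9] [68.  68.5] 46.2 mean [ 672.7 -293.1  119.6] zmed 120.1 127.7
moka 1162 rect [ 471.3 -324.2] [ 90.4 127.2] 75.7 mean [ 481.  -324.   146.8] zmed 157.9 185.5
mill 343 rect [668.8 298.3] [45.1 47. ] 87.9 mean [664.  295.9 115.6] zmed 139.2 163.3
262 [0, 0, -2, 0, 2, 71, 65, 64, 74, 70, 72, 69, 66, 2, -4, 2, -3, -6, 0, 3, 0, -1, 7, -1]
274 [-1, 0, -2, -3, 0, 77, 70, 69, 71, 67, 72, 70, 73, 73, 70, 69, 75, 70, 66, 73, 71, 69, 65, 0]
286 [-2, 5, 1, 2, 73, 72, 75, 74, 73, 72, 69, 71, 72, 73, 71, 77, 73, 67, 71, 70, 75, 74, 8, 0]
298 [6, 0, 1, -2, 72, 69, 68, 87, 81, 83, 84, 94, 73, 66, 70, 73, 72, 71, 71, 76, 70, 69, 62, -1]
310 [4, 1477, 2, 3, 75, 75, 81, 83, 81, 82, 86, 89, 72, 73, 72, 69, 72, 72, 67, 74, 66, 25, -4, 0]
322 [0, 5, -2, 77, 74, 91, 73, 70, 83, 79, 73, 70, 72, 70, 75, 72, 72, 75, 72, 63, 67, 2, 0, 1]
334 [0, 1, 0, 68, 75, 67, 66, 74, 73, 76, 74, 71, 68, 71, 72, 76, 71, 72, 76, 74, 66, 57, 1, -5]
346 [0, 5, 70, 72, 73, 66, 75, 73, 70, 72, 77, 76, 74, 68, 72, 71, 76, 69, 73, 71, 0, 0, -3, -1]
358 [-2, 1, 1, -5, 2, 3, -1, 36, 40, 31, 38, 1, 69, 69, 69, 69, 72, 65, 69, 66, 0, 2, 6, -4]
counter 0.2067728778696789
```

```bash
python3 - <<'E'
import cv2,numpy as np
a=cv2.imread("pics/top0.png")[110:245,240:400]; b=cv2.imread("pics/side0.png")[140:310,160:330]
cv2.imwrite("pics/c1.png",np.vstack([cv2.resize(a,None,fx=4,fy=4,interpolation=3)]))
E
```

```text
(no output)
```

View pics/c1.png

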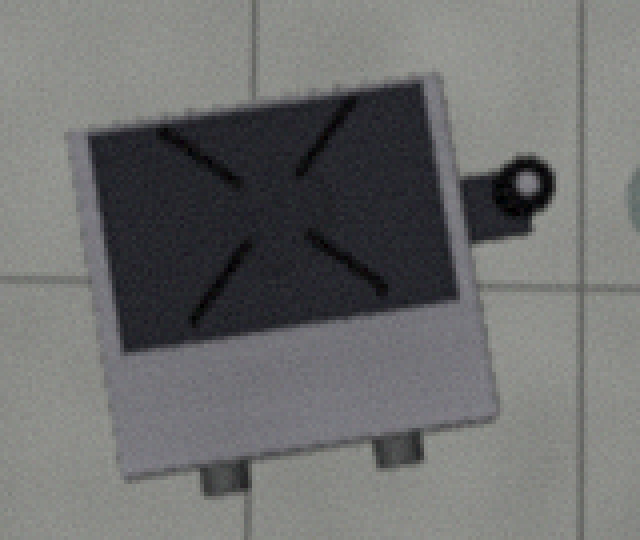

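The crop shows the hob corners at (66,132), (440,73), (497,413) and (123,478), in 4x crop pixels. The dark panel's front edge runs (120,352)–(460,298), and the knob's axis is near (525,183). I cast these onto the z=71 plane.

```bash
python3 - <<'E'
from h import *
f=lambda x,y,z=71: plane("top",240+x/4-.375,110+y/4-.375,z)[:2]
TL,TR,BR,BL,DL,DR=[f(*q) for q in((66,132),(440,73),(497,413),(123,478),(120,352),(460,298))]
print(np.round([TL,TR,BR,BL,DL,DR],1)); n=np.linalg.norm
print("sizes",n(TL-TR),n(BL-BR),n(TL-BL),n(TR-BR))
yx=(TL-TR)/n(TL-TR)+(BL-BR)/n(BL-BR); yx/=n(yx); xx=np.array([yx[1],-yx[0]]); 
print("yaw hob",np.arctan2(xx[1],xx[0]))
c=(TL+TR+BR+BL)/4; print("centre",c); print("front depth",[(q-c)@xx for q in(DL,DR,BL,BR)],"ledge mid",c+xx*(-130+37.5))
L=c+xx*(-92.5); k=np.array([663.5,-160.]); print("knob rel centre",(k-c)@xx,(k-c)@yx, "push pt",L-90*yx)
# level axis
d=np.load("top0.npy"); q=cloud("top",d)[175:265,180:215].reshape(-1,3); q=q[(q[:,2]>25)&(q[:,2]<60)]
r=cv2.fitLine(q[:,:2].astype(np.float32),cv2.DIST_HUBER,0,.01,.01).ravel(); print("level dir",np.arctan2(r[1],r[0]),r[2:])
# side-view check of ledge front-left corner height: print its ray at z 60,70,80 via depth
ds=np.load("side0.npy"); print("level z side",np.percentile(cloud("side",ds)[270:305,175:270,2],[50,90,97]))
E
```

```text
[[ 704.2  171.1]
 [ 752.5 -103.7]
 [ 501.9 -146.7]
 [ 450.2  124.6]
 [ 542.1  128.4]
 [ 585.7 -119.4]]
sizes 279.05262393853786 276.1850503511008 258.21964817753593 254.32088004037803
yaw hob 0.18115120371931123
centre [602.20996571  11.3113279 ]
front depth [np.float64(-37.98588237265295), np.float64(-39.74390921332798), np.float64(-129.10476814162178), np.float64(-127.15765384837599)] ledge mid [511.22354864  -5.35366257]
knob rel centre 29.42334028823578 -179.55028937459508 push pt [527.43813395 -93.88098729]
level dir 0.21057986 [477.36456 342.37775]
level z side [ 8.2262295  41.93128486 45.03996827]
```

```bash
cat > go.py <<'E'
# usage: go.py x y z yaw -> shift in tool axes and yaw turn from the present pose
import sys; from h import *; from scipy.spatial.transform import Rotation as Ro
s=manip.read_state(); R=Ro.from_euler("xyz",s["eef_rot"]); t=[float(a) for a in sys.argv[1:5]]
D=Ro.from_euler("xyz",[np.pi,0,t[3]]); dp=R.inv().apply(np.array(t[:3])-s["eef_pos"])
print("t",round(s["clock"],2),"tool shift",dp.round(1),np.linalg.norm(dp).round(),"rot",(R.inv()*D).as_rotvec().round(3),"F",np.round(s["wrist_force"],2),"joints",np.round(s["joints"],2))
E
python3 go.py 477 343 200 0.2106
```

```text
t 0.1 tool shift [ 558.7 -731.6    5.7] 921.0 rot [-0.001  0.     0.098] F [-0.26  0.18 -0.35] joints [-1.33  0.3   1.52 -0.    1.32 -0.07]
```

Emit:
{"name": "advance", "arguments": {
  "moves": [
    {"dx":20,"dy":-26},
    {"dx":48,"dy":-62,"wz":0.02},
    {"dx":76,"dy":-100,"wz":0.05},
    {"dx":105,"dy":-138,"wz":0.08},
    {"dx":134,"dy":-176,"wz":0.1}
  ],
  "jaw": 70
}}

```text
clock: 0.6
eef_pos: [241.4, -313.7, 205.1]
eef_rot: [-3.141, 0.0, 0.207]
wrist_force: [0.6, -0.5, 0.3]
finger_gap: 70.1
finger_force: 0.0
```

Emit:
{"name": "advance", "arguments": {
  "moves": [
    {"dx":29,"dy":-39},
    {"dx":58,"dy":-77},
    {"dx":87,"dy":-115},
    {"dx":116,"dy":-153},
    {"dx":145,"dy":-191}
  ]
}}

```text
clock: 1.1
eef_pos: [343.9, -96.8, 205.6]
eef_rot: [3.141, -0.0, 0.209]
wrist_force: [0.9, -0.5, -0.0]
finger_gap: 69.6
finger_force: 0.0
```

```bash
python3 go.py 477 343 200 0.2106
```

```text
t 1.1 tool shift [ 221.3 -402.7    5.5] 460.0 rot [ 0.    -0.    -0.002] F [ 0.9 -0.5 -0. ] joints [-0.38 -0.15  2.    0.    1.29  0.99]
```

Emit:
{"name": "advance", "arguments": {
  "moves": [
    {"dx":22,"dy":-41},
    {"dx":44,"dy":-82},
    {"dx":66,"dy":-122},
    {"dx":88,"dy":-162},
    {"dx":110,"dy":-202}
  ]
}}

```text
clock: 1.6
eef_pos: [409.3, 123.8, 205.4]
eef_rot: [3.142, -0.0, 0.209]
wrist_force: [1.0, -0.8, 0.6]
finger_gap: 69.7
finger_force: 0.0
```

Emit:
{"name": "advance", "arguments": {
  "moves": [
    {"dx":22,"dy":-41},
    {"dx":44,"dy":-82},
    {"dx":66,"dy":-122},
    {"dx":88,"dy":-162},
    {"dx":106,"dy":-193}
  ],
  "jaw": 60
}}

```text
clock: 2.1
eef_pos: [473.0, 334.9, 204.8]
eef_rot: [3.141, 0.001, 0.21]
wrist_force: [0.0, -0.7, 0.4]
finger_gap: 60.2
finger_force: 0.0
```

```bash
python3 go.py 477 343 12 0.2106
```

```text
t 2.1 tool shift [  5.8  -7.1 192.8] 193.0 rot [ 0.     0.001 -0.001] F [ 0.05 -0.67  0.35] joints [0.55 0.37 1.43 0.   1.34 1.91]
```

Emit:
{"name": "advance", "arguments": {
  "moves": [
    {"dx":1,"dy":-1,"dz":30},
    {"dx":1,"dy":-1,"dz":70},
    {"dx":1,"dy":-1,"dz":105},
    {"dx":1,"dy":-1,"dz":130},
    {"dx":1,"dy":-1,"dz":135}
  ]
}}

```text
clock: 2.6
eef_pos: [472.3, 332.9, 67.3]
eef_rot: [3.14, 0.005, 0.209]
wrist_force: [0.5, -0.3, -0.3]
finger_gap: 60.1
finger_force: 0.0
```

```bash
python3 go.py 477 343.3 12 0.2106
```

```text
t 2.6 tool shift [ 7.  -9.3 55.2] 56.0 rot [ 0.002  0.005 -0.002] F [ 0.51 -0.26 -0.31] joints [0.55 0.51 1.57 0.   1.07 1.91]
```

Emit:
{"name": "advance", "arguments": {
  "moves": [
    {"dx":7,"dy":-9,"dz":10},
    {"dx":7,"dy":-9,"dz":30},
    {"dx":7,"dy":-9,"dz":46},
    {"dx":7,"dy":-9,"dz":54},
    {"dx":7,"dy":-9,"dz":54}
  ]
}}

```text
clock: 3.1
eef_pos: [478.4, 343.6, 15.8]
eef_rot: [3.141, 0.001, 0.209]
wrist_force: [-0.7, 0.6, 0.0]
finger_gap: 59.9
finger_force: 0.0
```

Emit:
{"name": "advance", "arguments": {
  "moves": [
    {},
    {},
    {},
    {}
  ],
  "jaw": 10,
  "squeeze": 25
}}

```text
clock: 3.5
eef_pos: [478.9, 344.1, 16.9]
eef_rot: [-3.141, -0.001, 0.209]
wrist_force: [-0.4, -1.1, 0.4]
finger_gap: 31.2
finger_force: 0.0
```

```bash
python3 go.py 511 -5 170 1.752
```

```text
t 3.5 tool shift [ -40.9  348.1 -153.2] 383.0 rot [ 0.000e+00 -1.000e-03 -1.543e+00] F [-0.36 -1.08  0.38] joints [0.56 0.6  1.56 0.   0.98 1.92]
```

Emit:
{"name": "advance", "arguments": {
  "moves": [
    {},
    {},
    {}
  ]
}}

```text
clock: 3.8
eef_pos: [478.9, 344.3, 16.8]
eef_rot: [-3.141, -0.001, 0.209]
wrist_force: [-2.1, 2.5, 4.8]
finger_gap: 23.5
finger_force: 25.0
```

Emit:
{"name": "advance", "arguments": {
  "moves": [
    {"dz":-20},
    {"dz":-55},
    {"dz":-95},
    {"dz":-130},
    {"dz":-145}
  ]
}}

```text
clock: 4.3
eef_pos: [479.4, 344.2, 164.6]
eef_rot: [-3.141, -0.003, 0.209]
wrist_force: [0.2, -0.6, -2.3]
finger_gap: 23.9
finger_force: 25.0
```

```bash
python3 go.py 511 -5 160 1.752
```

```text
t 4.3 tool shift [-41.5 348.2   4.1] 351.0 rot [ 0.002 -0.003 -1.543] F [ 0.21 -0.64 -2.27] joints [ 0.56  0.42  1.45 -0.    1.26  1.92]
```

Emit:
{"name": "advance", "arguments": {
  "moves": [
    {"dx":-2,"dy":16,"wz":-0.1},
    {"dx":-6,"dy":48,"dz":-3,"wz":-0.24},
    {"dx":-10,"dy":80,"dz":-6,"wz":-0.38},
    {"dx":-14,"dy":112,"dz":-8,"wz":-0.52},
    {"dx":-18,"dy":148,"dz":-8,"wz":-0.66}
  ]
}}

```text
clock: 4.8
eef_pos: [491.5, 194.2, 169.2]
eef_rot: [-3.141, 0.001, 0.875]
wrist_force: [0.6, 0.0, -3.0]
finger_gap: 23.7
finger_force: 25.0
```

```bash
python3 go.py 511 -5 165 1.752
```

```text
t 4.8 tool shift [-140.4  142.6    4.3] 200.0 rot [-0.001  0.001 -0.877] F [ 0.63  0.01 -2.95] joints [ 0.31  0.29  1.63 -0.    1.23  1.  ]
```

Emit:
{"name": "advance", "arguments": {
  "moves": [
    {"dx":-25,"dy":25,"wz":-0.14},
    {"dx":-53,"dy":53,"wz":-0.28},
    {"dx":-81,"dy":81,"wz":-0.42},
    {"dx":-107,"dy":108,"wz":-0.56},
    {"dx":-130,"dy":132,"wz":-0.7}
  ]
}}

```text
clock: 5.3
eef_pos: [508.2, 9.0, 169.0]
eef_rot: [-3.141, 0.0, 1.574]
wrist_force: [1.2, 0.6, -3.0]
finger_gap: 23.6
finger_force: 25.0
```

Emit:
{"name": "advance", "arguments": {
  "moves": [
    {"wz":-0.1},
    {"wz":-0.18},
    {"wz":-0.18},
    {"wz":-0.18}
  ]
}}

```text
clock: 5.7
eef_pos: [508.4, 11.0, 169.1]
eef_rot: [-3.141, -0.0, 1.746]
wrist_force: [0.3, -0.2, -3.6]
finger_gap: 23.8
finger_force: 25.0
```

```bash
python3 go.py 511 -5 165 1.752 && python3 - <<'E'
from h import *
p,d=manip.camera("top"); cv2.imwrite("pics/top1.png",cv2.resize(p[100:250,220:400,::-1],None,fx=4,fy=4,interpolation=3))
p,d=manip.camera("side"); cv2.imwrite("pics/side1.png",cv2.resize(p[100:300,150:400,::-1],None,fx=3,fy=3,interpolation=3))
E
```

```text
t 5.7 tool shift [-16.2  -0.3   4.1] 17.0 rot [-0.001 -0.    -0.006] F [ 0.29 -0.21 -3.57] joints [-0.05  0.24  1.68 -0.    1.22 -0.23]
```

Emit:
{"name": "advance", "arguments": {
  "moves": [
    {"dx":-8,"dz":10},
    {"dx":-16,"dz":30},
    {"dx":-16,"dz":50},
    {"dx":-16,"dz":65},
    {"dx":-16,"dz":70}
  ]
}}

```text
clock: 6.3
eef_pos: [510.6, -5.1, 97.3]
eef_rot: [-3.139, -0.001, 1.748]
wrist_force: [-0.2, -0.3, -3.0]
finger_gap: 23.8
finger_force: 25.0
```

```bash
python3 go.py 511 -5 88 1.752
```

```text
t 6.3 tool shift [0.  0.4 9.3] 9.0 rot [-0.003 -0.001 -0.004] F [-0.17 -0.3  -3.  ] joints [-0.08  0.33  1.75 -0.    1.06 -0.26]
```

View pics/top1.png

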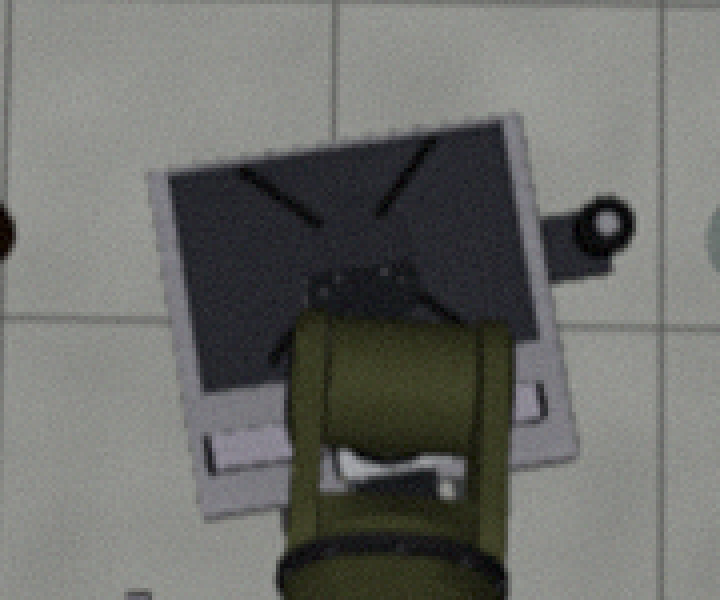

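The top view shows the level held parallel over the ledge, from about (210,450) to (545,400), well centred. I lower it gently.

Emit:
{"name": "advance", "arguments": {
  "moves": [
    {"dz":3},
    {"dz":5},
    {"dz":6},
    {"dz":6}
  ]
}}

```text
clock: 6.7
eef_pos: [511.7, -4.8, 93.8]
eef_rot: [3.141, 0.0, 1.749]
wrist_force: [0.1, -0.7, -2.4]
finger_gap: 23.8
finger_force: 25.0
```

Emit:
{"name": "advance", "arguments": {
  "moves": [
    {"dz":1},
    {"dz":2},
    {"dz":2},
    {"dz":2}
  ]
}}

```text
clock: 7.1
eef_pos: [511.5, -4.8, 91.5]
eef_rot: [3.142, 0.0, 1.749]
wrist_force: [0.6, 0.2, -2.3]
finger_gap: 23.5
finger_force: 25.0
```

```bash
python3 go.py 511 -5 88 1.752
```

```text
t 7.1 tool shift [-0.1 -0.6  3.5] 4.0 rot [ 0.     0.    -0.003] F [ 0.6   0.24 -2.34] joints [-0.08  0.34  1.75  0.    1.05 -0.26]
```

Emit:
{"name": "advance", "arguments": {
  "moves": [
    {"dz":1},
    {"dz":2},
    {"dz":2},
    {"dz":2}
  ]
}}

```text
clock: 7.5
eef_pos: [511.5, -4.8, 89.4]
eef_rot: [-3.142, -0.0, 1.749]
wrist_force: [0.5, -0.0, -2.6]
finger_gap: 24.1
finger_force: 25.0
```

Emit:
{"name": "advance", "arguments": {
  "moves": [
    {"dz":1},
    {"dz":1.5},
    {"dz":1.5},
    {"dz":1.5}
  ]
}}

```text
clock: 7.9
eef_pos: [511.5, -4.8, 87.9]
eef_rot: [3.142, -0.0, 1.749]
wrist_force: [-0.1, -0.3, -2.6]
finger_gap: 23.7
finger_force: 25.0
```

Emit:
{"name": "advance", "arguments": {
  "moves": [
    {"dz":0.7},
    {"dz":1.5},
    {"dz":1.5},
    {"dz":1.5}
  ]
}}

```text
clock: 8.3
eef_pos: [511.6, -4.9, 86.7]
eef_rot: [3.141, 0.0, 1.749]
wrist_force: [-1.6, -0.9, 3.7]
finger_gap: 23.7
finger_force: 25.0
```

Emit:
{"name": "advance", "arguments": {
  "moves": [
    {"dz":1},
    {"dz":1.5},
    {"dz":1.5},
    {"dz":1.5}
  ]
}}

```text
clock: 8.7
eef_pos: [511.7, -5.3, 85.7]
eef_rot: [3.141, 0.001, 1.749]
wrist_force: [-5.3, -5.2, 10.9]
finger_gap: 23.7
finger_force: 25.0
```

Emit:
{"name": "advance", "arguments": {
  "moves": [
    {"dz":-1.5},
    {"dz":-1.5},
    {"dz":-1.5},
    {"dz":-1.5}
  ],
  "jaw": 36
}}

```text
clock: 9.1
eef_pos: [511.5, -4.7, 86.3]
eef_rot: [-3.142, -0.0, 1.749]
wrist_force: [0.2, 0.4, -0.9]
finger_gap: 35.9
finger_force: 0.0
```

Emit:
{"name": "advance", "arguments": {
  "moves": [
    {},
    {},
    {"dz":-3},
    {"dz":-20},
    {"dz":-50}
  ]
}}

```text
clock: 9.6
eef_pos: [510.6, -4.7, 135.8]
eef_rot: [-3.138, -0.001, 1.749]
wrist_force: [0.4, -0.6, 0.6]
finger_gap: 36.0
finger_force: 0.0
```

Emit:
{"name": "advance", "arguments": {
  "moves": [
    {"dz":-15},
    {"dz":-15}
  ]
}}

```text
clock: 9.8
eef_pos: [512.4, -4.9, 153.6]
eef_rot: [3.138, 0.001, 1.749]
wrist_force: [-0.5, 0.5, -1.0]
finger_gap: 35.7
finger_force: 0.0
```

```bash
python3 go.py 527.4 -94 140 1.752
```

```text
t 9.8 tool shift [-90.4  -1.1  13.7] 91.0 rot [ 0.004  0.001 -0.003] F [-0.46  0.47 -1.02] joints [-0.08  0.26  1.69  0.    1.18 -0.26]
```

Emit:
{"name": "advance", "arguments": {
  "moves": [
    {"dx":-20,"dz":2},
    {"dx":-50,"dz":6},
    {"dx":-78,"dz":10},
    {"dx":-90,"dy":-1,"dz":13},
    {"dx":-90,"dy":-1,"dz":15}
  ],
  "jaw": 0,
  "squeeze": 10
}}

```text
clock: 10.3
eef_pos: [526.1, -94.4, 135.3]
eef_rot: [-3.14, -0.001, 1.747]
wrist_force: [0.8, 0.2, 0.4]
finger_gap: 0.9
finger_force: 0.0
```

Emit:
{"name": "advance", "arguments": {
  "moves": [
    {"dz":8},
    {"dz":15},
    {"dz":18},
    {"dz":18}
  ]
}}

```text
clock: 10.7
eef_pos: [526.2, -92.9, 117.9]
eef_rot: [-3.141, -0.0, 1.75]
wrist_force: [0.3, -0.1, -0.2]
finger_gap: 0.3
finger_force: 0.0
```

```bash
python3 - <<'E'
from h import *
print(manip.read_state()["eef_pos"])
p,d=manip.camera("top"); a=cv2.resize(p[120:250,220:400,::-1],None,fx=4,fy=4,interpolation=3)
p,d=manip.camera("side"); np.save("s2.npy",p); b=cv2.resize(p[150:250,190:330,::-1],None,fx=5,fy=5,interpolation=3)
cv2.imwrite("pics/t2.png",a); cv2.imwrite("pics/s2.png",b)
E
```

```text
[526.22099617 -92.89381332 117.89864446]
```

View pics/s2.png

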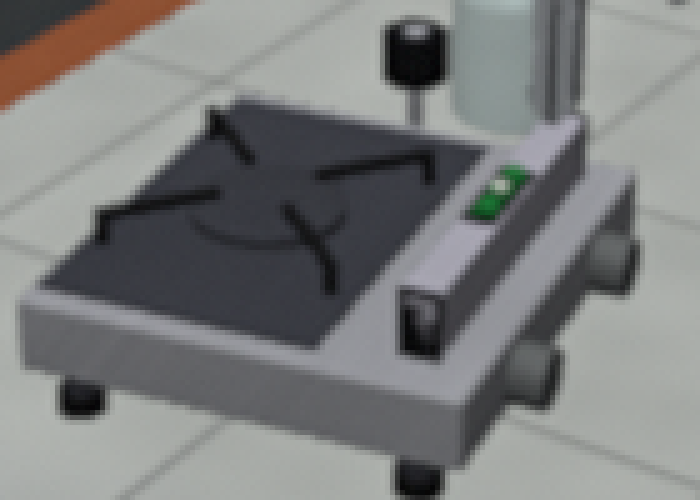

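View pics/t2.png

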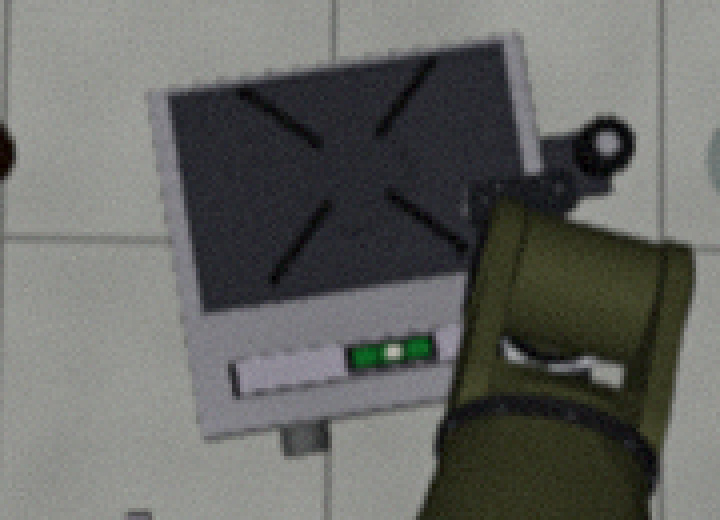

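Both crops show the level lying released on the ledge with the vial clear of the arm: side (497,193), top (391,352). The bubble is near its middle while unloaded. I press now.

```bash
cat > bub.py <<'E'
from h import *
from scipy.ndimage import map_coordinates
yaw=0.181; ax=np.array([-np.sin(yaw),np.cos(yaw)]); nx=np.array([np.cos(yaw),np.sin(yaw)])
def prof(n,mid,N=3):
    I=np.mean([manip.camera(n)[0].astype(float) for _ in range(N)],0)
    s=np.arange(-50,50.1,.5); w=np.arange(-3,3.1,1.)
    P=np.array([[proj(n,[*(mid+a*ax+b*nx),115.]) for b in w] for a in s])
    return s,np.stack([map_coordinates(I[...,k],[P[...,1],P[...,0]],order=1).mean(1) for k in range(3)],1)
mid=np.array(plane("top",220+391/4,120+352/4,115)[:2])
if __name__=="__main__":
    st=manip.read_state(); print("t",st["clock"],"z",st["eef_pos"].round(1),"F",st["wrist_force"].round(2),"mid",mid.round(1))
    for n in("top","side"):
        s,p=prof(n,mid); r,g,b=p.T
        inside=(g-b>0)
        w=np.clip(r-0.5*g.max()*0-np.percentile(r[np.abs(s)<28],40)-15,0,None)*(np.abs(s)<27)
        gr=np.clip(g-r,0,None); h=gr.max()/2; i=np.nonzero(gr>h)[0]
        print(n,"green ends",s[i[0]],s[i[-1]],"mid",(s[i[0]]+s[i[-1]])/2,"bubble",(w*s).sum()/w.sum())
        print(" R"," ".join(str(int(x)) for x in r[::4])); print(" G"," ".join(str(int(x)) for x in g[::4]))
E
```

Emit:
{"name": "advance", "arguments": {
  "moves": [
    {"dz":2},
    {"dz":4},
    {"dz":6},
    {"dz":8}
  ]
}}

```text
clock: 11.2
eef_pos: [526.4, -93.6, 110.3]
eef_rot: [-3.142, -0.0, 1.749]
wrist_force: [-1.4, -2.3, 2.2]
finger_gap: 0.4
finger_force: 1.4
```

Emit:
{"name": "advance", "arguments": {
  "moves": [
    {"dz":1},
    {"dz":2},
    {"dz":2}
  ]
}}

```text
clock: 11.5
eef_pos: [526.6, -94.0, 108.8]
eef_rot: [3.141, 0.001, 1.749]
wrist_force: [-1.1, -3.7, 5.0]
finger_gap: 0.4
finger_force: 2.5
```

```bash
python3 bub.py
```

```text
t 11.5 z [526.6 -94.  108.8] F [-1.05 -3.68  5.  ] mid [510.3  -9.4]
top green ends -27.0 27.0 mid 0.0 bubble -3.580799878953881
 R 52 90 125 140 145 146 147 143 121 83 41 19 12 14 13 11 13 13 20 38 70 103 134 150 139 116 81 52 31 18 14 13 14 14 12 11 14 11 11 12 25 58 99 133 143 145 145 145 144 144 144
 G 51 87 122 137 141 143 143 138 116 78 45 48 71 91 96 96 96 96 94 94 99 118 143 155 151 140 124 109 93 75 68 78 92 96 96 95 97 92 75 47 34 55 95 129 139 141 141 141 141 140 140
side green ends -24.0 33.0 mid 4.5 bubble -2.244040386207491
 R 165 165 165 165 165 166 166 166 163 154 142 126 105 83 62 47 37 29 26 34 47 63 84 108 129 135 133 127 111 91 70 53 41 32 28 28 27 26 24 21 19 19 21 30 50 73 97 119 140 154 160
 G 163 163 163 163 163 164 164 164 163 158 152 145 135 126 119 113 108 103 98 98 100 108 120 134 148 151 147 140 128 115 105 103 104 107 109 109 108 103 96 88 78 66 55 52 61 75 95 118 138 152 158
```

Emit:
{"name": "advance", "arguments": {
  "moves": [
    {"dz":1},
    {"dz":2},
    {"dz":2},
    {"dz":2}
  ]
}}

```text
clock: 12.2
eef_pos: [526.8, -94.1, 107.0]
eef_rot: [3.141, 0.001, 1.749]
wrist_force: [-0.3, -5.1, 6.1]
finger_gap: 0.5
finger_force: 3.1
```

Emit:
{"name": "advance", "arguments": {
  "moves": [
    {"dz":1},
    {"dz":1},
    {"dz":1},
    {"dz":1},
    {"dz":1}
  ]
}}

```text
clock: 12.7
eef_pos: [526.8, -94.2, 106.1]
eef_rot: [3.141, 0.001, 1.749]
wrist_force: [-1.5, -6.4, 7.4]
finger_gap: 0.5
finger_force: 3.4
```

Emit:
{"name": "advance", "arguments": {
  "moves": [
    {"dz":1},
    {"dz":1},
    {"dz":1},
    {"dz":1},
    {"dz":1}
  ]
}}

```text
clock: 13.2
eef_pos: [527.0, -94.3, 105.3]
eef_rot: [3.14, 0.002, 1.749]
wrist_force: [-2.0, -6.6, 9.2]
finger_gap: 0.6
finger_force: 4.6
```

```bash
python3 bub.py
```

```text
t 13.2 z [527.  -94.3 105.3] F [-2.05 -6.64  9.21] mid [510.3  -9.4]
top green ends -28.0 26.0 mid -1.0 bubble 15.072064761774795
 R 50 88 123 141 145 147 148 141 111 61 26 13 11 11 12 13 15 15 15 15 16 15 13 13 13 13 12 11 22 47 94 132 156 157 137 100 47 21 9 11 42 88 133 146 147 146 145 144 143 143 144
 G 50 86 120 137 142 144 144 136 105 58 40 59 88 95 96 96 98 96 89 76 69 79 93 96 96 97 97 91 83 78 111 141 160 161 151 132 105 87 60 30 43 84 130 141 142 142 141 140 139 139 140
side green ends -22.0 35.5 mid 6.75 bubble 8.27468261703501
 R 165 164 164 164 164 165 165 165 165 162 156 148 133 115 97 80 64 49 40 36 31 28 29 29 29 30 34 40 53 75 101 122 139 154 155 143 127 106 81 56 37 26 18 23 41 62 84 109 133 149 157
 G 163 163 163 163 163 163 163 163 163 162 160 156 149 141 133 126 119 112 105 97 90 86 89 94 99 101 104 105 105 112 123 136 149 162 166 158 149 135 119 102 87 75 63 57 61 68 85 108 131 147 155
```

Emit:
{"name": "advance", "arguments": {
  "moves": [
    {"dz":1},
    {"dz":1.5},
    {"dz":1.5},
    {"dz":1.5},
    {"dz":1.5}
  ]
}}

```text
clock: 14.0
eef_pos: [527.3, -94.6, 104.5]
eef_rot: [3.139, 0.002, 1.749]
wrist_force: [-2.6, -7.3, 14.3]
finger_gap: 0.5
finger_force: 7.8
```

Emit:
{"name": "advance", "arguments": {
  "moves": [
    {},
    {},
    {},
    {},
    {}
  ]
}}

```text
clock: 14.5
eef_pos: [527.3, -94.5, 104.6]
eef_rot: [3.139, 0.002, 1.749]
wrist_force: [-3.1, -8.6, 15.3]
finger_gap: 0.5
finger_force: 7.8
```

```bash
python3 bub.py | grep -v " [RG]"
```

```text
t 14.5 z [527.3 -94.5 104.6] F [-3.11 -8.57 15.34] mid [510.3  -9.4]
top green ends -28.0 24.5 mid -1.75 bubble 17.19022020661628
side green ends -21.0 36.0 mid 7.5 bubble 6.793734075081289
```

Emit:
{"name": "advance", "arguments": {
  "moves": [
    {"dz":-15},
    {"dz":-50},
    {"dz":-60},
    {"dz":-60}
  ]
}}

```text
clock: 15.2
eef_pos: [527.0, -93.5, 164.0]
eef_rot: [3.139, 0.001, 1.749]
wrist_force: [-0.2, -0.1, -0.7]
finger_gap: 0.3
finger_force: 0.0
```

```bash
python3 go.py 663.5 -160 165 1.752; python3 - <<'E'
from h import *
p=np.load("s2.npy").astype(int); d=p.max(2)<45; m=np.zeros((420,560),np.uint8); m[150:170,262:284]=d[150:170,262:284]
v,u=np.nonzero(m); print("side knob px",u.min(),u.max(),v.min(),v.max(),"pred top",proj("side",[663.5,-160,112]),"bottom",proj("side",[663.5,-160,80]))
E
```

```text
t 15.2 tool shift [-89.6 122.6  -0.6] 152.0 rot [ 0.002  0.001 -0.003] F [-0.22 -0.06 -0.74] joints [-0.24  0.3   1.62  0.    1.22 -0.42]
side knob px 268 278 156 167 pred top [272.61237815 155.87054552] bottom [272.4761658  165.31748606]
```

Emit:
{"name": "advance", "arguments": {
  "moves": [
    {"dx":-18,"dy":25},
    {"dx":-42,"dy":58},
    {"dx":-66,"dy":91},
    {"dx":-86,"dy":118},
    {"dx":-90,"dy":122}
  ],
  "jaw": 58,
  "squeeze": 20
}}

```text
clock: 15.7
eef_pos: [663.6, -161.5, 159.6]
eef_rot: [-3.139, -0.002, 1.748]
wrist_force: [-0.4, -0.3, 0.0]
finger_gap: 37.2
finger_force: 0.0
```

Emit:
{"name": "advance", "arguments": {
  "moves": [
    {"dz":15},
    {"dz":30},
    {"dz":30}
  ]
}}

```text
clock: 16.0
eef_pos: [660.5, -159.6, 129.4]
eef_rot: [-3.137, -0.002, 1.749]
wrist_force: [-0.8, -0.7, -0.1]
finger_gap: 57.5
finger_force: 0.0
```

```bash
python3 go.py 663.5 -160 87 1.752
```

```text
t 16.0 tool shift [-1.   3.  42.4] 43.0 rot [-0.005 -0.002 -0.003] F [-0.76 -0.66 -0.05] joints [-0.29  0.66  1.18  0.    1.31 -0.47]
```

Emit:
{"name": "advance", "arguments": {
  "moves": [
    {"dy":1,"dz":15},
    {"dy":1,"dz":30},
    {"dy":1,"dz":40},
    {"dy":1,"dz":40}
  ]
}}

```text
clock: 16.4
eef_pos: [662.6, -160.1, 90.8]
eef_rot: [-3.139, -0.001, 1.749]
wrist_force: [0.6, -0.9, -1.2]
finger_gap: 58.1
finger_force: 0.0
```

```bash
python3 go.py 663.5 -160 87 1.752
```

```text
t 16.4 tool shift [-0.1  0.9  3.8] 4.0 rot [-0.003 -0.001 -0.003] F [ 0.59 -0.93 -1.18] joints [-0.29  0.7   1.21  0.    1.24 -0.47]
```

Emit:
{"name": "advance", "arguments": {
  "moves": [
    {},
    {},
    {},
    {},
    {}
  ],
  "jaw": 30,
  "squeeze": 12
}}

```text
clock: 16.9
eef_pos: [663.8, -160.5, 93.6]
eef_rot: [3.14, 0.001, 1.749]
wrist_force: [1.7, 0.6, 3.1]
finger_gap: 39.7
finger_force: 12.0
```

```bash
python3 go.py 663.5 -160 87 1.752
```

```text
t 16.9 tool shift [ 0.5 -0.3  6.6] 7.0 rot [ 0.001  0.001 -0.003] F [1.66 0.56 3.12] joints [-0.29  0.69  1.21  0.    1.24 -0.47]
```

Emit:
{"name": "advance", "arguments": {
  "moves": [
    {"wz":0.05},
    {"wz":0.17},
    {"wz":0.31},
    {"wz":0.45},
    {"wz":0.57}
  ],
  "jaw": 30,
  "squeeze": 25
}}

```text
clock: 17.4
eef_pos: [663.2, -160.4, 93.6]
eef_rot: [-3.141, 0.0, 1.173]
wrist_force: [-5.1, 0.6, 7.3]
finger_gap: 39.5
finger_force: 25.0
```

Emit:
{"name": "advance", "arguments": {
  "moves": [
    {"wz":0.13},
    {"wz":0.27},
    {"wz":0.41},
    {"wz":0.55},
    {"wz":0.68}
  ]
}}

```text
clock: 17.9
eef_pos: [662.6, -159.8, 93.6]
eef_rot: [-3.14, 0.002, 0.493]
wrist_force: [-10.2, 4.7, 10.4]
finger_gap: 39.3
finger_force: 25.0
```

Emit:
{"name": "advance", "arguments": {
  "moves": [
    {"wz":0.1},
    {"wz":0.15},
    {"wz":0.15},
    {"wz":0.15}
  ]
}}

```text
clock: 18.3
eef_pos: [662.6, -159.6, 93.6]
eef_rot: [-3.14, 0.002, 0.349]
wrist_force: [-10.8, 5.6, 10.1]
finger_gap: 38.8
finger_force: 25.0
```

```bash
python3 go.py 663.5 -160 93 0.352
```

```text
t 18.3 tool shift [0.8 0.7 0.6] 1.0 rot [-0.002  0.002 -0.003] F [-10.78   5.59  10.11] joints [-0.29  0.69  1.21  0.    1.24  0.93]
```

Emit:
{"name": "advance", "arguments": {
  "moves": [
    {},
    {},
    {"dz":-10},
    {"dz":-40},
    {"dz":-70}
  ],
  "jaw": 54
}}

```text
clock: 18.8
eef_pos: [663.3, -160.4, 164.1]
eef_rot: [-3.141, 0.001, 0.349]
wrist_force: [0.1, -0.1, 0.3]
finger_gap: 54.2
finger_force: 0.0
```

```bash
python3 go.py 526.5 -94 140 1.752; python3 -c "
from bub import *
"
```

```text
t 18.8 tool shift [-105.8 -109.1   24.2] 154.0 rot [-1.000e-03  0.000e+00 -1.403e+00] F [ 0.11 -0.09  0.26] joints [-0.29  0.63  1.14 -0.    1.37  0.93]
```

Emit:
{"name": "advance", "arguments": {
  "moves": [
    {"dx":-20,"dy":-20,"wz":-0.14},
    {"dx":-45,"dy":-46,"wz":-0.28},
    {"dx":-70,"dy":-72,"wz":-0.42},
    {"dx":-95,"dy":-98,"wz":-0.56},
    {"dx":-106,"dy":-109,"wz":-0.7}
  ],
  "jaw": 0,
  "squeeze": 10
}}

```text
clock: 19.3
eef_pos: [524.7, -93.2, 163.9]
eef_rot: [3.141, -0.0, 1.055]
wrist_force: [-0.3, -0.3, -0.1]
finger_gap: 17.4
finger_force: 0.0
```

Emit:
{"name": "advance", "arguments": {
  "moves": [
    {"wz":-0.14},
    {"dz":5,"wz":-0.28},
    {"dz":10,"wz":-0.42},
    {"dz":18,"wz":-0.56},
    {"dz":24,"wz":-0.7}
  ]
}}

```text
clock: 19.8
eef_pos: [526.7, -94.2, 139.3]
eef_rot: [3.141, 0.0, 1.755]
wrist_force: [0.2, 0.0, -0.3]
finger_gap: 0.6
finger_force: 0.0
```

```bash
python3 go.py 526.5 -94 116 1.752
```

```text
t 19.8 tool shift [ 0.3 -0.2 23.3] 23.0 rot [0.001 0.    0.003] F [ 0.2   0.02 -0.27] joints [-0.25  0.33  1.64 -0.    1.17 -0.43]
```

Emit:
{"name": "advance", "arguments": {
  "moves": [
    {"dz":10},
    {"dz":20},
    {"dz":24},
    {"dz":26},
    {"dz":27}
  ]
}}

```text
clock: 20.3
eef_pos: [526.8, -94.6, 112.4]
eef_rot: [3.141, 0.001, 1.748]
wrist_force: [-2.3, -3.8, 4.9]
finger_gap: 0.7
finger_force: 2.6
```

Emit:
{"name": "advance", "arguments": {
  "moves": [
    {"dz":1},
    {"dz":2},
    {"dz":3},
    {"dz":3},
    {"dz":3}
  ]
}}

```text
clock: 20.8
eef_pos: [527.0, -94.8, 109.9]
eef_rot: [3.14, 0.002, 1.748]
wrist_force: [-2.2, -4.7, 6.3]
finger_gap: 0.4
finger_force: 3.2
```

```bash
python3 bub.py | grep -v " [RG]"
```

```text
t 20.8 z [527.  -94.8 109.9] F [-2.21 -4.65  6.32] mid [510.3  -9.4]
top green ends -26.5 27.5 mid 0.5 bubble -3.3768080328901307
side green ends -25.0 32.5 mid 3.75 bubble -3.575531812889198
```

Emit:
{"name": "advance", "arguments": {
  "moves": [
    {"dz":1},
    {"dz":1.5},
    {"dz":1.5},
    {"dz":1.5},
    {"dz":1.5}
  ]
}}

```text
clock: 21.6
eef_pos: [527.3, -95.1, 109.0]
eef_rot: [3.139, 0.002, 1.748]
wrist_force: [-2.9, -6.6, 11.1]
finger_gap: 0.4
finger_force: 5.6
```

Emit:
{"name": "advance", "arguments": {
  "moves": [
    {"dz":0.5},
    {"dz":1},
    {"dz":1},
    {"dz":1},
    {"dz":1}
  ]
}}

```text
clock: 22.1
eef_pos: [527.5, -95.2, 108.4]
eef_rot: [3.139, 0.003, 1.748]
wrist_force: [-4.1, -7.2, 15.8]
finger_gap: 0.3
finger_force: 7.7
```

Emit:
{"name": "advance", "arguments": {
  "moves": [
    {},
    {},
    {},
    {},
    {}
  ]
}}

```text
clock: 22.6
eef_pos: [527.5, -95.2, 108.4]
eef_rot: [3.139, 0.003, 1.748]
wrist_force: [-4.2, -6.1, 16.1]
finger_gap: 0.5
finger_force: 7.7
```

```bash
python3 bub.py
```

```text
t 22.6 z [527.5 -95.2 108.4] F [-4.24 -6.14 16.07] mid [510.3  -9.4]
top green ends -27.0 27.0 mid 0.0 bubble 4.793258705431398
 R 69 105 138 144 146 147 148 142 119 80 40 20 14 15 14 13 12 12 13 15 13 13 15 17 48 90 137 150 148 130 80 41 16 12 12 12 13 14 14 13 29 66 111 137 145 146 146 145 145 144 143
 G 68 102 134 141 142 143 143 137 114 76 44 48 71 90 96 97 95 94 91 86 71 76 90 94 102 119 145 153 150 137 106 93 91 94 94 94 95 92 74 43 35 62 106 134 141 142 142 141 140 139 139
side green ends -24.0 33.0 mid 4.5 bubble 0.2563424033510391
 R 165 164 165 165 165 166 166 165 163 154 142 126 105 84 63 47 37 28 24 26 30 38 54 75 99 114 125 133 129 117 102 83 63 45 35 30 26 25 23 21 19 19 21 30 51 73 97 119 140 154 160
 G 163 163 163 163 163 164 164 164 163 158 152 144 135 126 119 113 108 103 97 93 92 94 102 115 129 138 143 146 142 134 125 119 114 110 110 109 107 104 97 90 80 69 58 54 63 76 95 117 138 152 158
```

Emit:
{"name": "advance", "arguments": {
  "moves": [
    {"dz":-0.5},
    {"dz":-1.2},
    {"dz":-1.2},
    {"dz":-1.2},
    {"dz":-1.2}
  ]
}}

```text
clock: 23.4
eef_pos: [527.3, -95.0, 109.1]
eef_rot: [3.14, 0.002, 1.748]
wrist_force: [-3.8, -5.8, 11.1]
finger_gap: 0.2
finger_force: 5.2
```

Emit:
{"name": "advance", "arguments": {
  "moves": [
    {},
    {},
    {},
    {},
    {}
  ]
}}

```text
clock: 23.9
eef_pos: [527.3, -95.0, 109.1]
eef_rot: [3.14, 0.002, 1.748]
wrist_force: [-2.6, -7.0, 9.6]
finger_gap: 0.5
finger_force: 5.2
```

```bash
python3 bub.py|grep -v " [RG]"
```

```text
t 23.9 z [527.3 -95.  109.1] F [-2.62 -7.    9.57] mid [510.3  -9.4]
top green ends -26.5 27.5 mid 0.5 bubble 3.285968864714953
side green ends -24.5 33.0 mid 4.25 bubble -1.7118054436549301
```

Emit:
{"name": "advance", "arguments": {
  "moves": [
    {"dz":-15},
    {"dz":-50},
    {"dz":-55}
  ]
}}

```text
clock: 24.5
eef_pos: [528.0, -94.3, 166.3]
eef_rot: [3.137, 0.002, 1.748]
wrist_force: [-0.2, -0.1, 0.6]
finger_gap: 1.0
finger_force: 0.0
```

Emit:
{"name": "advance", "arguments": {
  "moves": [
    {"dx":-18,"dy":25},
    {"dx":-42,"dy":58},
    {"dx":-66,"dy":91},
    {"dx":-86,"dy":118},
    {"dx":-89,"dy":122}
  ],
  "jaw": 58,
  "squeeze": 20
}}

```text
clock: 25.0
eef_pos: [664.0, -161.3, 160.8]
eef_rot: [-3.141, -0.001, 1.747]
wrist_force: [-1.1, 0.0, -0.6]
finger_gap: 37.0
finger_force: 0.0
```

Emit:
{"name": "advance", "arguments": {
  "moves": [
    {"dz":10},
    {"dz":20},
    {"dz":20}
  ]
}}

```text
clock: 25.3
eef_pos: [661.1, -159.4, 140.6]
eef_rot: [-3.139, -0.001, 1.749]
wrist_force: [0.4, 0.2, -0.2]
finger_gap: 56.9
finger_force: 0.0
```

```bash
python3 go.py 663.5 -160 93 1.752
```

```text
t 25.3 tool shift [-1.1  2.4 47.6] 48.0 rot [-0.003 -0.001 -0.003] F [ 0.39  0.15 -0.22] joints [-0.29  0.65  1.17  0.    1.33 -0.47]
```

Emit:
{"name": "advance", "arguments": {
  "moves": [
    {"dy":1,"dz":15},
    {"dy":1,"dz":32},
    {"dy":1,"dz":46},
    {"dy":1,"dz":46}
  ]
}}

```text
clock: 25.7
eef_pos: [662.3, -159.5, 94.1]
eef_rot: [-3.138, -0.002, 1.749]
wrist_force: [0.3, -0.3, -1.3]
finger_gap: 58.1
finger_force: 0.0
```

Emit:
{"name": "advance", "arguments": {
  "moves": [
    {},
    {},
    {},
    {},
    {}
  ],
  "jaw": 30,
  "squeeze": 25
}}

```text
clock: 26.2
eef_pos: [663.8, -160.1, 97.5]
eef_rot: [3.14, 0.001, 1.749]
wrist_force: [-0.1, 1.3, 5.1]
finger_gap: 39.2
finger_force: 25.0
```

Emit:
{"name": "advance", "arguments": {
  "moves": [
    {"wz":0.05},
    {"wz":0.17},
    {"wz":0.28},
    {"wz":0.34},
    {"wz":0.34}
  ]
}}

```text
clock: 26.7
eef_pos: [663.5, -160.0, 97.5]
eef_rot: [3.141, 0.0, 1.407]
wrist_force: [-2.3, 0.7, 7.0]
finger_gap: 39.4
finger_force: 25.0
```

Emit:
{"name": "advance", "arguments": {
  "moves": [
    {},
    {},
    {"dz":-10},
    {"dz":-40},
    {"dz":-70}
  ],
  "jaw": 54
}}

```text
clock: 27.2
eef_pos: [663.1, -159.9, 167.7]
eef_rot: [-3.141, -0.0, 1.409]
wrist_force: [-0.1, 0.2, 0.8]
finger_gap: 54.2
finger_force: 0.0
```

```bash
python3 go.py 526.5 -94 140 1.752
```

```text
t 27.2 tool shift [  43.  -145.4   27.8] 154.0 rot [-0.001 -0.    -0.343] F [-0.11  0.15  0.77] joints [-0.29  0.63  1.13  0.    1.38 -0.13]
```

Emit:
{"name": "advance", "arguments": {
  "moves": [
    {"dx":8,"dy":-26,"wz":-0.08},
    {"dx":18,"dy":-60,"wz":-0.2},
    {"dx":28,"dy":-94,"wz":-0.34},
    {"dx":38,"dy":-128,"wz":-0.34},
    {"dx":43,"dy":-145,"wz":-0.34}
  ],
  "jaw": 0,
  "squeeze": 10
}}

```text
clock: 27.7
eef_pos: [525.4, -93.2, 167.5]
eef_rot: [3.141, 0.0, 1.75]
wrist_force: [0.1, 0.2, -0.8]
finger_gap: 17.8
finger_force: 0.0
```

Emit:
{"name": "advance", "arguments": {
  "moves": [
    {"dz":10},
    {"dz":25},
    {"dz":40},
    {"dz":44},
    {"dz":44}
  ]
}}

```text
clock: 28.2
eef_pos: [527.5, -94.4, 122.1]
eef_rot: [-3.141, -0.0, 1.749]
wrist_force: [0.3, -0.4, 0.2]
finger_gap: 0.5
finger_force: 0.0
```

```bash
python3 go.py 526.5 -94 110 1.752
```

```text
t 28.2 tool shift [ 0.5 -0.9 12.1] 12.0 rot [-0.001 -0.    -0.003] F [ 0.29 -0.43  0.16] joints [-0.25  0.35  1.65 -0.    1.13 -0.42]
```

Emit:
{"name": "advance", "arguments": {
  "moves": [
    {"dz":5},
    {"dz":8},
    {"dz":10},
    {"dz":12},
    {"dz":13}
  ]
}}

```text
clock: 28.7
eef_pos: [527.9, -95.1, 110.6]
eef_rot: [3.14, 0.002, 1.749]
wrist_force: [-1.1, -7.0, 6.9]
finger_gap: 0.6
finger_force: 3.7
```

Emit:
{"name": "advance", "arguments": {
  "moves": [
    {"dz":0.5},
    {"dz":1},
    {"dz":1},
    {"dz":1}
  ]
}}

```text
clock: 29.1
eef_pos: [528.0, -95.2, 110.1]
eef_rot: [3.139, 0.003, 1.749]
wrist_force: [-1.0, -7.1, 9.6]
finger_gap: 0.4
finger_force: 4.8
```

Emit:
{"name": "advance", "arguments": {
  "moves": [
    {"dz":0.3},
    {"dz":0.5},
    {"dz":0.5},
    {"dz":0.5},
    {"dz":0.5}
  ]
}}

```text
clock: 29.6
eef_pos: [528.1, -95.3, 109.8]
eef_rot: [3.139, 0.003, 1.749]
wrist_force: [-1.6, -6.6, 11.3]
finger_gap: 0.4
finger_force: 5.8
```

Emit:
{"name": "advance", "arguments": {
  "moves": [
    {},
    {},
    {},
    {},
    {}
  ]
}}

```text
clock: 30.1
eef_pos: [528.2, -95.3, 109.8]
eef_rot: [3.139, 0.003, 1.749]
wrist_force: [-2.7, -6.4, 12.1]
finger_gap: 0.2
finger_force: 5.8
```

Emit:
{"name": "advance", "arguments": {
  "moves": [
    {},
    {},
    {},
    {},
    {}
  ]
}}

```text
clock: 30.6
eef_pos: [528.1, -95.3, 109.8]
eef_rot: [3.139, 0.003, 1.749]
wrist_force: [-3.0, -6.3, 11.9]
finger_gap: 0.5
finger_force: 5.8
```

```bash
python3 bub.py; python3 -c "
from h import *
p,_=manip.camera('side'); cv2.imwrite('pics/s3.png',cv2.resize(p[150:250,190:330,::-1],None,fx=5,fy=5,interpolation=3))"
```

```text
t 30.6 z [528.1 -95.3 109.8] F [-3.02 -6.27 11.94] mid [510.3  -9.4]
top green ends -26.0 27.5 mid 0.75 bubble 0.4741494310272292
 R 69 106 138 145 146 145 147 144 129 97 51 24 13 13 13 13 12 13 13 13 12 29 59 110 140 156 154 127 84 38 16 11 12 11 12 12 13 13 12 13 22 51 91 130 143 146 144 143 143 143 142
 G 67 103 134 141 142 142 142 140 124 92 50 44 61 86 94 97 96 97 94 86 68 76 101 130 149 160 160 145 120 90 68 74 90 94 95 96 96 93 78 52 34 50 87 126 139 141 140 139 139 139 139
side green ends -25.0 32.5 mid 3.75 bubble -2.8364682040515787
 R 165 165 165 165 166 167 166 164 160 149 134 116 95 73 53 39 33 30 33 47 67 90 108 125 139 138 129 117 99 77 55 41 33 27 26 27 27 26 24 21 18 19 22 34 55 79 104 125 145 157 162
 G 163 163 163 163 164 164 164 163 161 155 148 139 130 122 115 110 105 101 98 101 110 123 134 145 155 154 145 134 121 109 99 99 102 106 109 109 108 104 96 89 79 67 56 54 65 80 102 123 143 155 160
```

View pics/s3.png

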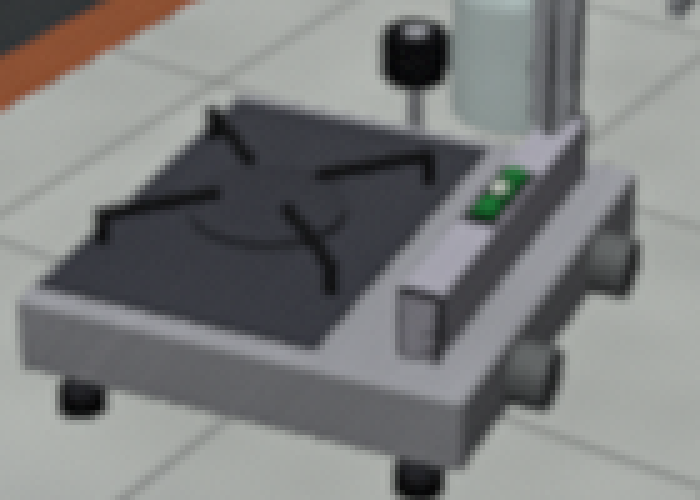

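The side crop shows the bubble between the lines at (500,187). In the top view it sits within about 0.5 mm of the middle of the lines. The push is about 12 N and the response to it is stiff, so the hob is fully down, and the knob is free.

```bash
python3 -c "
from h import *
print(manip.sign_off())"
```

```text
the job is handed in; nothing more can be done
None
```

I handed the job in at about 31 s: the level lies released along the ledge, the knob is turned about 1.74 rad clockwise and let go, the bubble was within about 0.5 mm of centre under a steady 12 N push, and the arm never went near the coffee pot, jar or mill; the hand-in gave no verdict.

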